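# Tip the gauge box onto its base and push it back to the stop bar

## Task

The blue gauge box with the clear lid has been left standing on its hinged long side in front of the aluminium stop bar. With your fingertips push it over, away from the bar, so that it lies on its base with the lid up, then push it gently back along the bench until its whole hinged side sits flush along the bar, not hanging past either end. Do not grip or lift the box, and leave everything else where it stands.

Things in the scene. Friction and masses are not known exactly. Their poses are not given: they have to be found in the camera images.
- gauge_box: Loose blue box with clear lid that stays shut, 0.3 kg, 70 (x) x 110 (y) x 34 (z) mm. Origin: centre of the base's underside. Own +z: base to lid; +x: to the flat hinged face (x = 36 mm); -x: to the front face (x = -34 mm), with a 24 mm wide lip 6 mm out at z = 26 to 28 mm. At the start it stands on the hinged face: +x down, lid (+z) level and roughly towards the bar.
- box_centre (a point): Middle of the gauge box, 17 mm from base towards lid; 36 mm above the bench when standing, 17 mm when lying. Tipped past about 26 degrees over its lower edge, the box falls on by itself.
- lid_top (a point): Centre of the lid's outer face, 34 mm from the base. Standing box: 36 mm above the bench, the lid's upper edge 70 mm and the front lip 76 mm; a push high on this face, away from the bar, tips the box onto its base. Lying lid up: 34 mm above the bench.
- hinge_left (a point): On the flat hinged face of the box, 12 mm from the base, 50 mm along the box's +y.
- hinge_right (a point): On the flat hinged face of the box, 12 mm from the base, 50 mm along the box's -y.
- stop_bar: Fixed aluminium bar screwed to the bench, 20 (x) x 220 (y) x 25 (z) mm, two dark screw heads on top reach 30 mm. Origin: centre of its underside. Its -x face looks towards the robot and the box.
- bar_face (a point): Centre of the bar's face that the box must sit against, 12.5 mm above the bench; same axes as the bar (-x out of the face, y along the bar).
- swab_tub: Loose white tub with blue cap, 69 mm across, 79 mm tall, origin under its centre; not to be moved.
- ipa_bottle: Loose white squeeze bottle with red nozzle, 62 mm across, 200 mm tall, origin under its centre; not to be moved.
- glue_bottle: Loose small white bottle with yellow nozzle, 26 mm across, 80 mm tall, origin under its centre; not to be moved.
- timer: Loose white square timer with a grey round dial on top, 66 x 66 mm, 35 mm tall, origin under its centre; not to be moved.

How it is judged:
On the way, in this order (a step that is already met when the one before it is completed fails the run):
1. the box lies on its base, lid up (angle between gauge_box's own z axis and vertical below 0.08 rad and height (world z) of lid_top between 0.028 and 0.04 m), for 0.2 s.
2. its hinged side is against the bar (all of step 1 and x of each of hinge_left, hinge_right in the frame of bar_face above -0.005 m and y of hinge_left in the frame of bar_face between -0.107 and 0.107 m and y of hinge_right in the frame of bar_face between -0.107 and 0.107 m), for 0.2 s.
At the end, for the whole second after the job is handed in: The gauge box lies at rest flat on its base, lid up (within 0.08 rad), both marked points of its hinged side within 5 mm of the bar's face and within 107 mm either side of the bar's middle (all of step 2 and linear speed of gauge_box below 0.01 m/s); the robot touches nothing.
It fails at once if the box is lifted off the bench (its middle above 55 mm) (height (world z) of box_centre above 0.055 m).
It fails at once if the box is gripped or pushed with more than 40 N (contact force between the fingers and gauge_box above 40 N).
It fails at once if the tub, a bottle or the timer is moved over 15 mm or tipped (distance of any of swab_tub, ipa_bottle, glue_bottle, timer from where it was at the start of the episode above 0.015 m or angle between any of swab_tub, ipa_bottle, glue_bottle, timer's own z axis and vertical above 0.3 rad).
It also fails if it takes over 48 s, if anything falls off the work surface, if the arm or the gripper's body presses on something with over 40 N, if the wrist force passes 120 N, or if a joint passes its speed limit or range.

## Robot

A 6-joint arm with a two-finger parallel gripper is mounted at the origin on a cart in front of the work surface, level with it; the furniture and walls round the work are solid. World frame = base frame: x ahead of the robot, y to its left, z up, the work surface at z = 0. Lengths are in m, angles in rad, forces in N, time in s.
With the tool pointing down it reaches from about 0.3 to 0.775 m from the base axis. Payload 14.6 kg.
Tool frame: the origin (TCP) lies at the very end of the fingers, on their centre line; the grasp point (between the pads) lies 19 mm behind it (arm.pinch_z is the distance from the TCP to the grasp point, in m); z points along the fingers, y is the line along which they close (so a half turn about z gives the same grasp; the last joint's range is limited). The gripper opens to 85 mm and grips with 20 to 120 N. Pads are 22 mm wide; open, the fingers measure 114 mm over their backs; the gripper's body (76 mm by 85 mm) begins 54 mm behind the grasp point. The pads swing forward as they close: fully open they stand 13 mm farther back than shut.
Start: joints at [1.248, 0.3, 1.521, -0, 1.321, -0.067], TCP at [0.139, 0.532, 0.199] pointing down, gripper open.
Joint ranges: [-3.03, 3.03], [-0.79, 2.21], [0.23, 2.52], [-1.04, 4.18], [0, 3.07], [-2.55, 2.55]. Speed limits (rad/s): [2.22, 2.22, 2.57, 3.14, 3.14, 3.14].

## Interface

Orientations are given as a unit quaternion [x, y, z, w].
In Python, from rig import arm gives the robot as it stands.
- The arm moves only by the tool servo_tool, never from a script. Its argument "commands" is a list of rows, each an object of numbers: "hand": the closure, from -1 (fully open) to 1 (shut); "dx", "dy", "dz": the shift along the tool's x, y, z in units of 120 mm (1.0 is 120 mm); "rx", "ry", "rz": the turn, a rotation vector about the tool's x, y, z in units of pi/2 rad (1.0 is pi/2 rad). A call has 1 to 8 rows; each row shifts and turns the commanded pose from where the row before left it, along the tool's axes as they then stand; what a row does not reach is not made up. A row lasts 1/10 s, in which the tool goes at most 50 mm and 8.59 degrees, less where a joint would pass 70% of its speed; a pose out of reach is approached as far as the arm can. A call with a number of a shift or a turn outside -1 to 1 is refused whole. A call with a gripper value outside its range is refused whole. The fingers move at their own pace and stop on an object; the grip force is fixed at half the most. Time passes only in rows, so rows that do not move let the fingers close. It gives the time, the measured TCP pose, the force, the opening and the grip force at its end, in the units of the state.
- arm.read_state(): the state, without advancing time (a new reading comes with each control period).
- arm.snapshot(name): name is "scene" or "side" or "wrist"; returns (picture, depth): 400x640x3 uint8, red, green, blue; 400x640 float32, m along the optical axis (not along the pixel's ray), 0 where there is no reading.
- arm.calibration(name): a dict with "camera_matrix" (3x3 intrinsics, pixels), "R" (3x3) and "t" (3): a world point X has camera coordinates R X + t. Camera axes: x right, y down, z forward; pixel columns grow to the right and rows downward; lengths in m; the calibration is good to about 2 mm. A picture is of the moment at which its call begins: read the wrist's pose just before it. calibration takes no time and is no camera call; for the wrist camera it gives the pose at the moment of the call.
- arm.sign_off(): hands the job in; it is judged then, once.
The state is a dict: "t": time; "qpos": joint angles; "dq": joint speeds; "effort": joint torques, N m; "position": TCP position; "tool_rot": TCP orientation; "contact_force": force on the tool from outside, world axes, zero at the start; "torque": the same for the moment, N m; "grip_width": opening from 0.0 (shut) to 1.0 (fully open); "grasp_force": force on a finger pad.
Only numpy, scipy, OpenCV 4.12 (cv2) and the standard library are available. Lean on these libraries where they do the work, as an engineer would, in place of code of your own. Each camera call takes 0.05 s, during which the arm holds its last target. There are 200 camera calls.

## Working session

There is one attempt and no reset: what is moved stays moved. The work goes in short steps, Python scripts to look and compute and a tool call to move; the robot and the scene stay as the last step left them, time stands still between calls to the robot, and variables do not carry over. Pictures are saved under pics/ and viewed, at most 10 in all, crops included, and the job is handed in when it is done.

Besides the shell and the picture viewer there is one more tool, called after "Emit:" as a command line: name --argument value ..., lists and objects as JSON in quotes. servo_tool: Moves the arm, as the interface text tells. Its arguments: {"type":"object","properties":{"commands":{"type":"array"}},"required":["commands"]}

```bash
mkdir -p pics; cat > h.py <<'E'
import numpy as np, cv2
from rig import arm
def cloud(name):
    c=arm.calibration(name); p,d=arm.snapshot(name)
    K=np.array(c["camera_matrix"]);R=np.array(c["R"]);t=np.array(c["t"])
    v,u=np.mgrid[:400,:640]
    X=np.stack([(u-K[0,2])/K[0,0]*d,(v-K[1,2])/K[1,1]*d,d],-1)
    W=(X-t)@R; W[d==0]=np.nan
    return p,W
E
python3 - <<'E'
from h import *
for n in("scene","side"):
    p,W=cloud(n); np.save(n+"W.npy",W); np.save(n+"P.npy",p)
    cv2.imwrite(f"pics/{n}0.png",p[...,::-1])
s=arm.read_state();print(s["t"],s["position"],s["tool_rot"],s["grip_width"])
E
```

```text
0.1 [0.13907341 0.5318612  0.19857616] [ 1.27549402e-01  9.91832072e-01 -5.27263025e-04 -1.13361700e-04] 1.00145417294575
```

View pics/scene0.png

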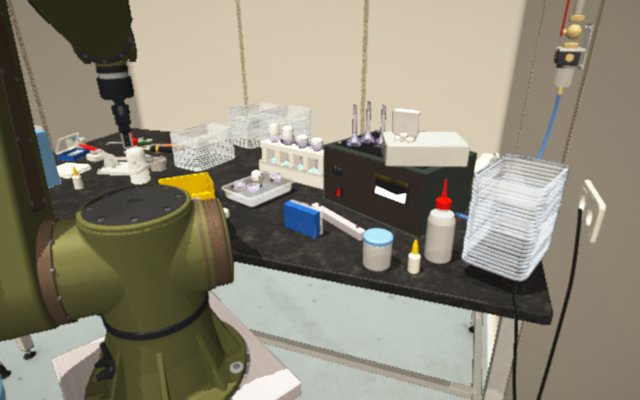

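View pics/side0.png

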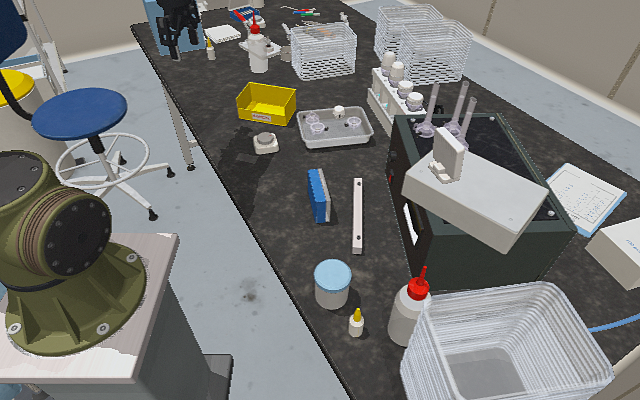

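The scene view shows the blue box at (303,219) and the bar at (338,220). The side view shows the box at (318,195), bar at (357,215), timer at (265,143), tub at (333,283), glue bottle at (356,322) and IPA bottle at (408,310). Next I'll measure them from both depth views.

```bash
python3 - <<'E'
from h import *
def rep(n,name,u0,u1,v0,v1,zlo,zhi,rect=True,blue=None):
    W=np.load(n+"W.npy")[v0:v1,u0:u1];P=np.load(n+"P.npy")[v0:v1,u0:u1].astype(int)
    m=(W[...,2]>zlo)&(W[...,2]<zhi)
    if blue: m&=(P[...,2]>P[...,0]+50)
    q=W[m]
    if len(q)<5: print(n,name,len(q));return
    (c,sz,a)=cv2.minAreaRect(q[:,:2].astype(np.float32)*1000)
    print(n,name,len(q),"c",np.round(c),"sz",np.round(sz),"a",round(a,1),"z",np.round(np.percentile(q[:,2],[2,50,98]),3), "x",np.round(np.percentile(q[:,0],[1,99]),3),"y",np.round(np.percentile(q[:,1],[1,99]),3))
W=np.load("sideW.npy")
for uv in [(240,200),(340,240),(300,230)]: print(uv,W[uv[1],uv[0]])
rep("side","boxtop",300,335,160,230,.055,.09)
rep("side","boxall",300,335,160,230,.01,.09)
rep("side","bartop",345,370,170,260,.015,.035)
rep("side","timer",245,285,125,160,.02,.05)
rep("side","tub",305,360,255,312,.06,.1)
rep("side","glue",345,368,303,340,.02,.1)
rep("side","ipa",385,432,262,350,.05,.25)
rep("scene","boxall",280,325,195,240,.01,.09)
rep("scene","boxtop",280,325,195,240,.06,.09)
rep("scene","bartop",310,366,200,240,.018,.035)
rep("scene","tub",358,396,225,272,.06,.1)
rep("scene","all",280,540,100,300,.0,.4)
# scene height map around
W=np.concatenate([np.load(n+"W.npy").reshape(-1,3) for n in("side","scene")])
m=(abs(W[:,0]-.45)<.4)&(abs(W[:,1])<.4)&(W[:,2]>.012)
q=W[m]; H=np.zeros((32,32))
np.maximum.at(H,(((q[:,0]-.05)/.025).astype(int),((.4-q[:,1])/.025).astype(int)),q[:,2])
print("rows x .05.., cols y .4 ->-.4, cm")
for i in range(31,-1,-1): print(f"{.05+.025*i:.3f}"," ".join(f"{int(round(h*100)):2d}" if h else " ." for h in H[i]))
E
```

```text
(240, 200) [0.27781941 0.26142959 0.00274752]
(340, 240) [0.51578944 0.14072002 0.00057807]
(300, 230) [0.42605838 0.16805426 0.00190713]
side boxtop 593 c [467. 245.] sz [ 34. 113.] a 10.3 z [0.057 0.071 0.074] x [0.443 0.491] y [0.19  0.299]
side boxall 906 c [467. 245.] sz [ 34. 113.] a 10.3 z [0.012 0.07  0.073] x [0.442 0.493] y [0.19  0.299]
side bartop 614 c [557. 210.] sz [221.  18.] a 85.9 z [0.017 0.026 0.03 ] x [0.541 0.572] y [0.102 0.316]
side timer 319 c [322. 472.] sz [62. 64.] a 15.0 z [0.021 0.027 0.037] x [0.29  0.354] y [0.441 0.502]
side tub 1079 c [496. -24.] sz [ 68. 116.] a 7.3 z [0.062 0.079 0.082] x [0.461 0.533] y [-0.073  0.03 ]
side glue 262 c [534. -76.] sz [23. 25.] a 65.5 z [0.021 0.044 0.08 ] x [0.522 0.547] y [-0.087 -0.067]
side ipa 2497 c [621. -78.] sz [253.  56.] a 70.0 z [0.054 0.137 0.238] x [0.595 0.674] y [-0.199  0.026]
scene boxall 1105 c [550. 271.] sz [227. 115.] a 18.4 z [0.011 0.047 0.073] x [0.441 0.569] y [0.187 0.314]
scene boxtop 382 c [466. 243.] sz [ 40. 112.] a 8.9 z [0.061 0.071 0.076] x [0.441 0.49 ] y [0.187 0.296]
scene bartop
[... 2907 characters left out ...]
.  .  .  .  .  .  .  .  .  .  .  .  .  .  .  .  .  .  .  .  .  .  .  .  .  .  .  .  .  .
0.175  .  .  .  .  .  .  .  .  .  .  .  .  .  .  .  .  .  .  .  .  .  .  .  .  .  .  .  .  .  .  .  .
0.150 49  .  .  .  .  .  .  .  .  .  .  .  .  .  .  .  .  .  .  .  .  .  .  .  .  .  .  .  .  .  .  .
0.125 49 50 52 54 53 55  .  .  .  .  .  .  .  . 24 25  .  .  .  .  .  .  .  .  .  .  .  .  .  .  .  .
0.100 48 49 50 51 53 54 56 56  .  .  .  .  .  2 26 28 29 29 29  .  .  .  .  .  .  .  .  .  .  .  .  .
0.075 47 48 49 50 51 53 54 55 56 55  .  .  2  2 27 30 29 29 29 27  .  .  .  .  .  .  .  .  .  .  .  .
0.050 48 49 49 50 51 52 53 54 55 55  .  2  2 30 31 31 31 31 30 27  2  .  .  .  .  .  .  .  .  .  .  .
```

Both views agree. The box centre is at about (467,244) mm, with the lid pointing at yaw +10.3° and the top at 71 mm. The bar's centre is (557,210) at yaw −4.1°, about 65 mm from the lid. The tub and bottles are well clear at y<0.03, and the timer is at (322,472). I'll turn the tool to the box's yaw with the fingers half open, then move to the gap between box and bar.

Emit:
servo_tool --commands '[{"hand": 0.1, "rz": -0.093}, {"hand": 0.1, "rz": -0.093}, {"hand": 0.1, "rz": -0.092}, {"hand": 0.1, "dx": -0.263, "dy": -0.285}, {"hand": 0.1, "dx": -0.263, "dy": -0.285}, {"hand": 0.1, "dx": -0.263, "dy": -0.285}, {"hand": 0.1, "dx": -0.263, "dy": -0.285}, {"hand": 0.1, "dx": -0.263, "dy": -0.285}]'

```text
invalid input at $.commands[0]: expected keys hand, dx, dy, dz, rx, ry, rz
```

Emit:
servo_tool --commands '[{"hand": 0.1, "dx": -0.263, "dy": -0.285}, {"hand": 0.1, "dx": -0.263, "dy": -0.285}, {"hand": 0.1, "dx": -0.263, "dy": -0.285}, {"hand": 0.1, "dx": -0.263, "dy": -0.285}, {"hand": 0.1, "dx": -0.263, "dy": -0.285}, {"hand": 0.1}, {"hand": 0.1}]'

```text
invalid input at $.commands[0]: expected keys hand, dx, dy, dz, rx, ry, rz
```

```bash
cat >> h.py <<'E'
from scipy.spatial.transform import Rotation as Ro
def tell(goal=None):
    s=arm.read_state();R=Ro.from_quat(s["tool_rot"]).as_matrix();p=np.array(s["position"])
    print("t",s["t"],"p",p.round(4),"toolx deg",np.degrees(np.arctan2(R[1,0],R[0,0])).round(2),"z",R[:,2].round(3),"g",round(s["grip_width"],2),"F",np.round(s["contact_force"],1))
    if goal is not None: print("tool delta /120mm",(R.T@(np.array(goal)-p)/.12).round(3))
E
python3 -c "
from h import *
tell([.511,.252,.12])
p,W=cloud('wrist');cv2.imwrite('pics/w1.png',p[...,::-1])
R=Ro.from_euler('z',10.3,degrees=True).as_matrix()[:2,:2]
q=W.reshape(-1,3);q=q[np.isfinite(q[:,2])]
m=(abs(q[:,2]-.0705)<.008)&(abs(q[:,0]-.467)<.05)&(abs(q[:,1]-.244)<.08)
print(m.sum(), cv2.minAreaRect((q[m,:2]*1000).astype(np.float32)))
m=(abs(q[:,2]-.025)<.005)&(abs(q[:,0]-.557)<.05)&(abs(q[:,1]-.21)<.15)
print(m.sum(), cv2.minAreaRect((q[m,:2]*1000).astype(np.float32)))
"
```

```text
t 0.1 p [0.1391 0.5319 0.1986] toolx deg 165.34 z [-0.    -0.001 -1.   ] g 1.0 F [0.7 0.4 0.9]
tool delta /120mm [-3.589 -1.471  0.656]
0 ((0.0, 0.0), (0.0, 0.0), 0.0)
0 ((0.0, 0.0), (0.0, 0.0), 0.0)
```

View pics/w1.png

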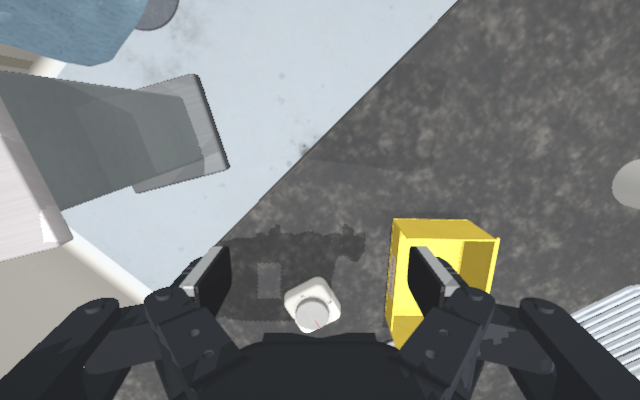

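The calls were refused because every row needs all its keys, so the arm hasn't moved. The wrist view shows the timer at (312,305) and the yellow bin at (440,270), both below the tool. I'll send the rows again with all keys.

Emit:
servo_tool --commands '[{"hand": 0.1, "dx": 0, "dy": 0, "dz": 0, "rx": 0, "ry": 0, "rz": -0.093}, {"hand": 0.1, "dx": 0, "dy": 0, "dz": 0, "rx": 0, "ry": 0, "rz": -0.093}, {"hand": 0.1, "dx": 0, "dy": 0, "dz": 0, "rx": 0, "ry": 0, "rz": -0.092}, {"hand": 0.1, "dx": -0.263, "dy": -0.285, "dz": 0, "rx": 0, "ry": 0, "rz": 0}, {"hand": 0.1, "dx": -0.263, "dy": -0.285, "dz": 0, "rx": 0, "ry": 0, "rz": 0}, {"hand": 0.1, "dx": -0.263, "dy": -0.285, "dz": 0, "rx": 0, "ry": 0, "rz": 0}, {"hand": 0.1, "dx": -0.263, "dy": -0.285, "dz": 0, "rx": 0, "ry": 0, "rz": 0}, {"hand": 0.1, "dx": -0.263, "dy": -0.285, "dz": 0, "rx": 0, "ry": 0, "rz": 0}]'

```text
t: 0.95
position: [0.3263, 0.3909, 0.1991]
tool_rot: [-0.09, 0.996, -0.0, -0.0]
contact_force: [-0.1, 0.1, 0.2]
grip_width: 0.449
grasp_force: 0.0
```

Emit:
servo_tool --commands '[{"hand": 0.1, "dx": -0.263, "dy": -0.285, "dz": 0, "rx": 0, "ry": 0, "rz": 0}, {"hand": 0.1, "dx": -0.263, "dy": -0.285, "dz": 0, "rx": 0, "ry": 0, "rz": 0}, {"hand": 0.1, "dx": -0.263, "dy": -0.285, "dz": 0, "rx": 0, "ry": 0, "rz": 0}, {"hand": 0.1, "dx": -0.263, "dy": -0.285, "dz": 0, "rx": 0, "ry": 0, "rz": 0}, {"hand": 0.1, "dx": -0.263, "dy": -0.285, "dz": 0, "rx": 0, "ry": 0, "rz": 0}, {"hand": 0.1, "dx": 0, "dy": 0, "dz": 0, "rx": 0, "ry": 0, "rz": 0}, {"hand": 0.1, "dx": 0, "dy": 0, "dz": 0, "rx": 0, "ry": 0, "rz": 0}]'

```text
t: 1.65
position: [0.5114, 0.2518, 0.1985]
tool_rot: [-0.089, 0.996, -0.0, -0.001]
contact_force: [0.4, 0.7, -0.4]
grip_width: 0.45
grasp_force: 0.0
```

```bash
python3 -c "
from h import *
tell([.511,.252,.12])
p,W=cloud('wrist');cv2.imwrite('pics/w2.png',p[...,::-1])
q=W.reshape(-1,3);q=q[np.isfinite(q[:,2])]
m=(abs(q[:,2]-.0705)<.008)&(abs(q[:,0]-.467)<.05)&(abs(q[:,1]-.244)<.08)
print(m.sum(), cv2.minAreaRect((q[m,:2]*1000).astype(np.float32)),np.median(q[m,2]))
m=(abs(q[:,2]-.025)<.005)&(abs(q[:,0]-.557)<.05)&(abs(q[:,1]-.21)<.15)
print(m.sum(), cv2.minAreaRect((q[m,:2]*1000).astype(np.float32)),np.median(q[m,2]))
"
```

```text
t 1.65 p [0.5114 0.2518 0.1985] toolx deg -169.73 z [-0.001 -0.    -1.   ] g 0.45 F [ 0.4  0.7 -0.4]
tool delta /120mm [0.002 0.002 0.654]
3597 ((465.2279968261719, 246.63897705078125), (33.77888107299805, 109.90802764892578), 10.520942687988281) 0.06995050788811856
2847 ((555.7488403320312, 211.9674072265625), (218.78750610351562, 20.90789031982422), 85.77290344238281) 0.024827051118767464
```

View pics/w2.png

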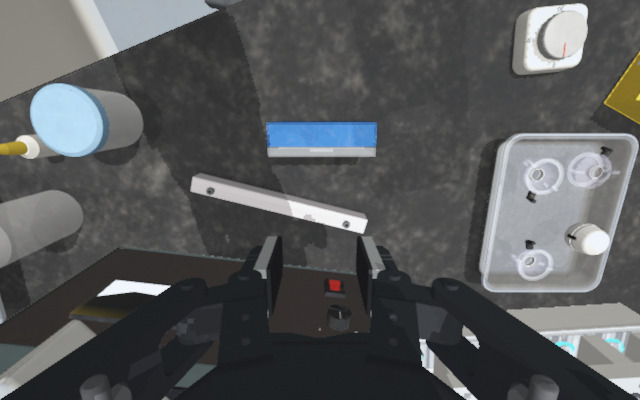

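The wrist view shows the box at (320,140) and the bar at (280,203), with nothing under the fingers. Refined numbers: box centre (465.2,246.6) at yaw 10.5° and 70 mm high, bar centre (555.7,212) at yaw −4.2°. I'll lower the fingers, then push along +x slowly.

Emit:
servo_tool --commands '[{"hand": 0.1, "dx": 0, "dy": 0, "dz": 0.39, "rx": 0, "ry": 0, "rz": 0}, {"hand": 0.1, "dx": 0, "dy": 0, "dz": 0.39, "rx": 0, "ry": 0, "rz": 0}, {"hand": 0.1, "dx": 0, "dy": 0, "dz": 0.39, "rx": 0, "ry": 0, "rz": 0}, {"hand": 0.1, "dx": 0, "dy": 0, "dz": 0, "rx": 0, "ry": 0, "rz": 0}, {"hand": 0.1, "dx": 0.05, "dy": 0, "dz": 0, "rx": 0, "ry": 0, "rz": 0}, {"hand": 0.1, "dx": 0.05, "dy": 0, "dz": 0, "rx": 0, "ry": 0, "rz": 0}]'

```text
t: 2.3
position: [0.4999, 0.2512, 0.0615]
tool_rot: [-0.091, 0.996, 0.001, 0.002]
contact_force: [0.7, -0.9, -0.4]
grip_width: 0.455
grasp_force: 0.0
```

Emit:
servo_tool --commands '[{"hand": 0.1, "dx": 0.04, "dy": 0, "dz": 0, "rx": 0, "ry": 0, "rz": 0}, {"hand": 0.1, "dx": 0.04, "dy": 0, "dz": 0, "rx": 0, "ry": 0, "rz": 0}, {"hand": 0.1, "dx": 0.04, "dy": 0, "dz": 0, "rx": 0, "ry": 0, "rz": 0}, {"hand": 0.1, "dx": 0.04, "dy": 0, "dz": 0, "rx": 0, "ry": 0, "rz": 0}, {"hand": 0.1, "dx": 0.04, "dy": 0, "dz": 0, "rx": 0, "ry": 0, "rz": 0}, {"hand": 0.1, "dx": 0.04, "dy": 0, "dz": 0, "rx": 0, "ry": 0, "rz": 0}]'

```text
t: 2.9
position: [0.4706, 0.245, 0.0587]
tool_rot: [-0.09, 0.996, -0.0, -0.0]
contact_force: [-0.2, 0.1, -0.0]
grip_width: 0.447
grasp_force: 0.0
```

```bash
python3 -c "
from h import *
tell()
p,W=cloud('side');cv2.imwrite('pics/s3.png',cv2.resize(p[120:280,220:460,::-1],None,fx=3,fy=3))
"
```

```text
t 2.9 p [0.4706 0.245  0.0587] toolx deg -169.64 z [-0. -0. -1.] g 0.45 F [-0.2  0.1 -0. ]
```

View pics/s3.png

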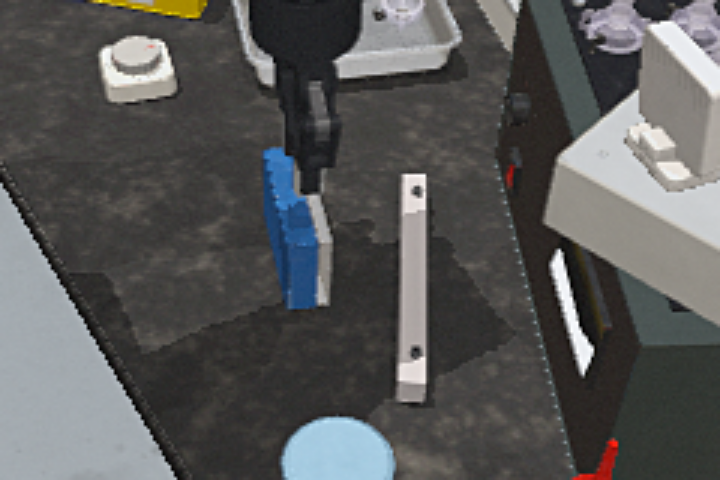

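The side view crop shows the fingers against the lid face at (310,190), with the box starting to lean away from the bar. I'll keep pushing.

Emit:
servo_tool --commands '[{"hand": 0.1, "dx": 0.04, "dy": 0, "dz": 0, "rx": 0, "ry": 0, "rz": 0}, {"hand": 0.1, "dx": 0.04, "dy": 0, "dz": 0, "rx": 0, "ry": 0, "rz": 0}, {"hand": 0.1, "dx": 0.04, "dy": 0, "dz": 0, "rx": 0, "ry": 0, "rz": 0}, {"hand": 0.1, "dx": 0.04, "dy": 0, "dz": 0, "rx": 0, "ry": 0, "rz": 0}, {"hand": 0.1, "dx": 0, "dy": 0, "dz": 0, "rx": 0, "ry": 0, "rz": 0}, {"hand": 0.1, "dx": 0, "dy": 0, "dz": 0, "rx": 0, "ry": 0, "rz": 0}, {"hand": 0.1, "dx": 0, "dy": 0, "dz": 0, "rx": 0, "ry": 0, "rz": 0}, {"hand": 0.1, "dx": 0, "dy": 0, "dz": 0, "rx": 0, "ry": 0, "rz": 0}]'

```text
t: 3.75
position: [0.4522, 0.2417, 0.0587]
tool_rot: [-0.09, 0.996, -0.0, 0.0]
contact_force: [-0.2, 0.3, -0.9]
grip_width: 0.45
grasp_force: 0.0
```

```bash
cat >> h.py <<'E'
def blue(n):
    p,W=cloud(n); P=p.astype(int)
    m=(P[...,2]>P[...,0]+50)&(abs(W[...,0]-.45)<.11)&(abs(W[...,1]-.24)<.12)&(W[...,2]>.008)&(W[...,2]<.1)
    q=W[m];r=cv2.minAreaRect((q[:,:2]*1000).astype(np.float32))
    print(n,m.sum(),np.round(r[0],1),np.round(r[1],1),round(r[2],1),"z",np.percentile(q[:,2],[5,50,95]).round(3))
    # everything in box neighbourhood, 28..40 mm
    m=(abs(W[...,0]-.44)<.09)&(abs(W[...,1]-.24)<.12)&(W[...,2]>.03)&(W[...,2]<.04)
    q=W[m];r=cv2.minAreaRect((q[:,:2]*1000).astype(np.float32))
    print("  z34 layer",m.sum(),np.round(r[0],1),np.round(r[1],1),round(r[2],1))
    return p
E
python3 -c "
from h import *
tell()
p=blue('side');cv2.imwrite('pics/s4.png',cv2.resize(p[120:280,220:460,::-1],None,fx=3,fy=3)); blue('wrist')
"
```

```text
t 3.75 p [0.4522 0.2417 0.0587] toolx deg -169.64 z [ 0. -0. -1.] g 0.45 F [-0.2  0.3 -0.9]
side 486 [461.5 240.3] [ 25.7 104.4] 10.1 z [0.014 0.057 0.072]
  z34 layer 72 [467.5 241.4] [ 34.2 104.5] 10.9
wrist 9363 [455.5 244.6] [ 32. 110.] 10.4 z [0.017 0.069 0.071]
  z34 layer 710 [448.1 243. ] [  1.5 109.6] 10.7
```

View pics/s4.png

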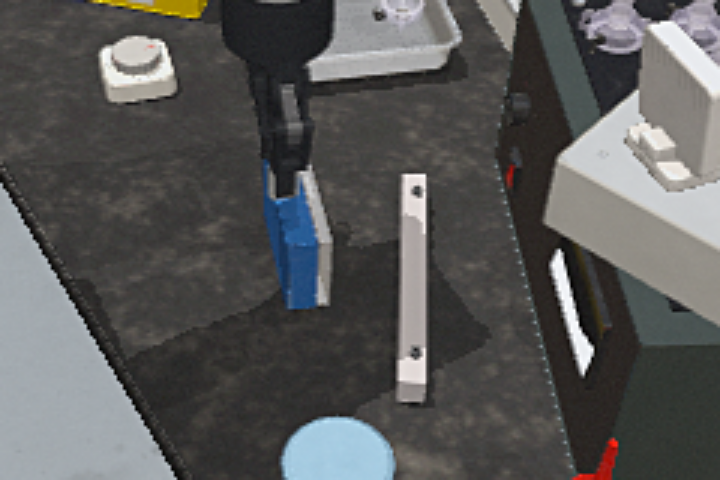

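The side view shows the box still standing in its original place, with the fingers over its top. Half-open tips stand higher than the TCP, so they passed above it. I'll back off, go 13 mm lower and push again.

Emit:
servo_tool --commands '[{"hand": 0.1, "dx": 0, "dy": 0, "dz": -0.1, "rx": 0, "ry": 0, "rz": 0}, {"hand": 0.1, "dx": -0.25, "dy": 0, "dz": 0, "rx": 0, "ry": 0, "rz": 0}, {"hand": 0.1, "dx": -0.25, "dy": 0, "dz": 0, "rx": 0, "ry": 0, "rz": 0}, {"hand": 0.1, "dx": 0, "dy": 0, "dz": 0.1, "rx": 0, "ry": 0, "rz": 0}, {"hand": 0.1, "dx": 0, "dy": 0, "dz": 0.11, "rx": 0, "ry": 0, "rz": 0}, {"hand": 0.1, "dx": 0.08, "dy": 0, "dz": 0, "rx": 0, "ry": 0, "rz": 0}, {"hand": 0.1, "dx": 0, "dy": 0, "dz": 0, "rx": 0, "ry": 0, "rz": 0}]'

```text
t: 4.55
position: [0.4999, 0.2505, 0.0452]
tool_rot: [-0.091, 0.996, -0.0, -0.001]
contact_force: [-1.2, 0.7, 0.9]
grip_width: 0.447
grasp_force: 0.0
```

Emit:
servo_tool --commands '[{"hand": 0.1, "dx": 0.04, "dy": 0, "dz": 0, "rx": 0, "ry": 0, "rz": 0}, {"hand": 0.1, "dx": 0.04, "dy": 0, "dz": 0, "rx": 0, "ry": 0, "rz": 0}, {"hand": 0.1, "dx": 0.04, "dy": 0, "dz": 0, "rx": 0, "ry": 0, "rz": 0}, {"hand": 0.1, "dx": 0.04, "dy": 0, "dz": 0, "rx": 0, "ry": 0, "rz": 0}, {"hand": 0.1, "dx": 0.04, "dy": 0, "dz": 0, "rx": 0, "ry": 0, "rz": 0}]'

```text
t: 5.05
position: [0.4777, 0.2463, 0.0456]
tool_rot: [-0.09, 0.996, 0.0, 0.0]
contact_force: [-0.1, -0.8, -0.3]
grip_width: 0.451
grasp_force: 0.0
```

```bash
python3 -c "
from h import *
tell()
p=blue('side');cv2.imwrite('pics/s5.png',cv2.resize(p[120:280,220:460,::-1],None,fx=3,fy=3)); blue('wrist')
"
```

```text
t 5.05 p [0.4777 0.2463 0.0456] toolx deg -169.64 z [ 0.  0. -1.] g 0.45 F [-0.1 -0.8 -0.3]
side 654 [461.9 243.5] [ 23.8 110.8] 10.3 z [0.015 0.069 0.073]
  z34 layer 71 [468.1 241.2] [ 34.8 100.8] 10.3
wrist 12337 [459.4 245.4] [ 24.3 110.3] 10.5 z [0.022 0.07  0.071]
  z34 layer 525 [448.  243.4] [  0.9 108.2] 10.3
```

View pics/s5.png

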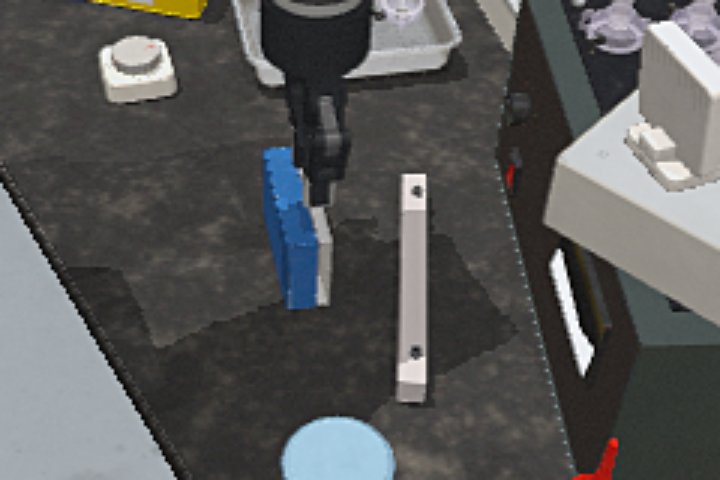

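The crop shows the box still upright and not moved, with the fingertip at (318,200). I'll measure where the tips really are from depth.

```bash
python3 -c "
from h import *
tell()
s=arm.read_state();R=Ro.from_quat(s['tool_rot']).as_matrix();p0=np.array(s['position'])
for n in('side','scene','wrist'):
    p,W=cloud(n); L=(W.reshape(-1,3)-p0)@R*1000; P=p.reshape(-1,3).astype(int)
    m=(abs(L[:,0])<40)&(abs(L[:,1])<60)&(L[:,2]>-60)&(L[:,2]<5)&(P.max(1)<110)&(P[:,2]-P[:,0]<40)
    q=L[m]; print(n,len(q))
    for a in range(-60,5,6):
        b=q[(q[:,2]>=a)&(q[:,2]<a+6)]
        if len(b): print(a,len(b),'x',np.percentile(b[:,0],[2,98]).round(),'y',np.percentile(b[:,1],[2,98]).round())
"
```

```text
t 5.15 p [0.4776 0.2463 0.0456] toolx deg -169.63 z [-0. -0. -1.] g 0.45 F [-0.5  0.5 -0.8]
side 76
-60 21 x [-7. 10.] y [-33.  25.]
-54 20 x [-6.  9.] y [-34.  24.]
-48 18 x [-7. 10.] y [-32.  24.]
-42 6 x [-5.  8.] y [-30.  19.]
-36 2 x [-8.  5.] y [-24.  20.]
-30 2 x [-6.  3.] y [-36. -31.]
-24 1 x [-6. -6.] y [-53. -53.]
-18 1 x [-6. -6.] y [-52. -52.]
-12 2 x [-6. -6.] y [-55. -54.]
-6 2 x [-6. -6.] y [-53. -52.]
0 1 x [-6. -6.] y [-53. -53.]
scene 96
-60 28 x [-11.  10.] y [-37.  20.]
-54 29 x [-10.  11.] y [-37.  29.]
-48 24 x [-10.  12.] y [-34.  25.]
-42 14 x [-11.  10.] y [-12.  28.]
-30 1 x [26. 26.] y [56. 56.]
wrist 1202
-60 376 x [-9. 12.] y [-31.  33.]
-54 340 x [-9. 12.] y [-31.  33.]
-48 277 x [-9. 12.] y [-31.  33.]
-42 181 x [-10.  12.] y [-30.  31.]
-36 25 x [-7.  8.] y [-18.  20.]
-30 3 x [-4.  0.] y [-38.  19.]
```

Emit:
servo_tool --commands '[{"hand": 0.1, "dx": 0, "dy": 0, "dz": -0.05, "rx": 0, "ry": 0, "rz": 0}, {"hand": 0.1, "dx": -0.3, "dy": 0, "dz": 0, "rx": 0, "ry": 0, "rz": 0}, {"hand": 0.1, "dx": 0, "dy": 0, "dz": 0, "rx": 0, "ry": 0, "rz": 0}]'

```text
t: 5.6
position: [0.5163, 0.2532, 0.0522]
tool_rot: [-0.09, 0.996, 0.0, 0.001]
contact_force: [0.0, 0.3, 0.1]
grip_width: 0.451
grasp_force: 0.0
```

```bash
python3 -c "
from h import *
tell()
s=arm.read_state();R=Ro.from_quat(s['tool_rot']).as_matrix();p0=np.array(s['position'])
for n in('side','scene','wrist'):
    p,W=cloud(n); L=(W.reshape(-1,3)-p0)@R*1000
    m=(abs(L[:,0])<18)&(abs(L[:,1])<60)&(L[:,2]>-60)&(L[:,2]<20)
    q=L[m]; print(n,len(q))
    for a in range(-60,20,5):
        b=q[(q[:,2]>=a)&(q[:,2]<a+5)]
        if len(b): print(a,len(b),'x',np.percentile(b[:,0],[2,98]).round(),'y',np.percentile(b[:,1],[2,98]).round())
    if n=='wrist': cv2.imwrite('pics/w6.png',p[...,::-1])
"
```

```text
t 5.6 p [0.5163 0.2532 0.0522] toolx deg -169.68 z [ 0.002  0.001 -1.   ] g 0.45 F [0.  0.3 0.1]
side 109
-60 25 x [-11.   9.] y [-33.  24.]
-55 22 x [-11.  10.] y [-33.  24.]
-50 30 x [-9. 10.] y [-32.  24.]
-45 19 x [-12.  10.] y [-32.  23.]
-40 12 x [-5.  9.] y [-25.  22.]
-35 1 x [-8. -8.] y [-25. -25.]
scene 127
-60 28 x [-6. 13.] y [-36.  26.]
-55 30 x [-8. 12.] y [-36.  28.]
-50 26 x [-8. 13.] y [-34.  29.]
-45 21 x [-7. 12.] y [-35.  23.]
-40 20 x [-9. 12.] y [-28.  22.]
-35 2 x [-7.  1.] y [-26. -26.]
wrist 1809
-60 455 x [-6. 15.] y [-31.  33.]
-55 411 x [-6. 15.] y [-31.  33.]
-50 369 x [-6. 15.] y [-31.  33.]
-45 332 x [-5. 15.] y [-30.  32.]
-40 203 x [-6. 15.] y [-25.  30.]
-35 39 x [-4. 12.] y [-18.  20.]
```

View pics/w6.png

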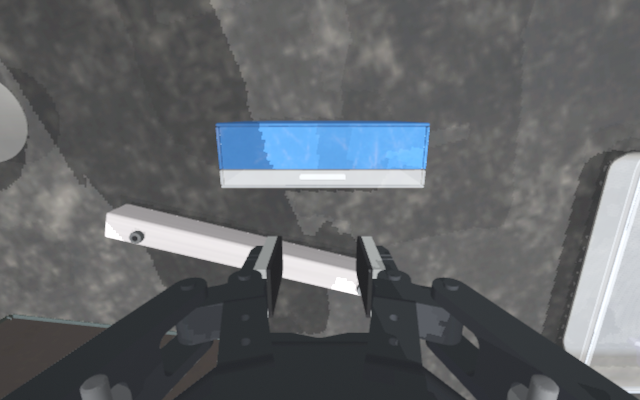

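The wrist view shows the box undisturbed at (322,155) and both fingers at (265,275) and (370,275). All three cameras agree that the tips end 35 mm behind the reported TCP at this opening, so I'll use tip height = TCP z + 35 mm. For tips at about 57 mm, I'll lower the TCP to 22 mm and push.

Emit:
servo_tool --commands '[{"hand": 0.1, "dx": 0, "dy": 0, "dz": 0.25, "rx": 0, "ry": 0, "rz": 0}, {"hand": 0.1, "dx": 0.08, "dy": 0, "dz": 0, "rx": 0, "ry": 0, "rz": 0}, {"hand": 0.1, "dx": 0.08, "dy": 0, "dz": 0, "rx": 0, "ry": 0, "rz": 0}, {"hand": 0.1, "dx": 0.04, "dy": 0, "dz": 0, "rx": 0, "ry": 0, "rz": 0}, {"hand": 0.1, "dx": 0.04, "dy": 0, "dz": 0, "rx": 0, "ry": 0, "rz": 0}, {"hand": 0.1, "dx": 0.04, "dy": 0, "dz": 0, "rx": 0, "ry": 0, "rz": 0}]'

```text
t: 6.35
position: [0.4805, 0.247, 0.0224]
tool_rot: [-0.09, 0.996, 0.0, 0.001]
contact_force: [0.2, 0.2, 1.0]
grip_width: 0.451
grasp_force: 0.4
```

```bash
python3 -c "
from h import *
tell();blue('wrist')"
```

```text
t 6.35 p [0.4805 0.247  0.0224] toolx deg -169.63 z [ 0.001  0.001 -1.   ] g 0.45 F [0.2 0.2 1. ]
wrist 13385 [442.6 242.4] [ 23.2 110.5] 10.4 z [0.068 0.071 0.073]
  z34 layer 12 [467.1 247. ] [  3.3 107. ] 10.6
```

The top edge has moved about 14 mm, so the box is tilting. I'll keep going.

Emit:
servo_tool --commands '[{"hand": 0.1, "dx": 0.04, "dy": 0, "dz": 0, "rx": 0, "ry": 0, "rz": 0}, {"hand": 0.1, "dx": 0.04, "dy": 0, "dz": 0, "rx": 0, "ry": 0, "rz": 0}, {"hand": 0.1, "dx": 0.04, "dy": 0, "dz": 0, "rx": 0, "ry": 0, "rz": 0}, {"hand": 0.1, "dx": 0.03, "dy": 0, "dz": 0, "rx": 0, "ry": 0, "rz": 0}, {"hand": 0.1, "dx": 0, "dy": 0, "dz": 0, "rx": 0, "ry": 0, "rz": 0}, {"hand": 0.1, "dx": 0, "dy": 0, "dz": 0, "rx": 0, "ry": 0, "rz": 0}, {"hand": 0.1, "dx": 0, "dy": 0, "dz": 0, "rx": 0, "ry": 0, "rz": 0}]'

```text
t: 7.1
position: [0.4629, 0.2437, 0.0215]
tool_rot: [-0.09, 0.996, 0.0, 0.0]
contact_force: [0.9, -0.5, 0.8]
grip_width: 0.451
grasp_force: 0.0
```

```bash
python3 -c "
from h import *
tell();blue('wrist');p=blue('side');cv2.imwrite('pics/s7.png',cv2.resize(p[120:280,220:460,::-1],None,fx=3,fy=3))"
```

```text
t 7.1 p [0.4629 0.2437 0.0215] toolx deg -169.64 z [ 0.  0. -1.] g 0.45 F [ 0.9 -0.5  0.8]Traceback (most recent call last):
  File "<string>", line 3, in <module>
    tell();blue('wrist');p=blue('side');cv2.imwrite('pics/s7.png',cv2.resize(p[120:280,220:460,::-1],None,fx=3,fy=3))
           ~~~~^^^^^^^^^
  File "h.py", line 19, in blue
    print(n,m.sum(),np.round(r[0],1),np.round(r[1],1),round(r[2],1),"z",np.percentile(q[:,2],[5,50,95]).round(3))
                                                                        ~~~~~~~~~~~~~^^^^^^^^^^^^^^^^^^
    return _quantile_unchecked(
        a, q, axis, out, overwrite_input, method, keepdims, weights)
    return _ureduce(a,
                    func=_quantile_ureduce_func,
    ...<5 lines>...
                    overwrite_input=overwrite_input,
                    method=method)
    r = func(a, **kwargs)
    result = _quantile(arr,
                       quantiles=q,
    ...<2 lines>...
                       out=out,
                       weights=wgt)
    slices_having_nans = np.isnan(arr[-1, ...])
                                  ~~~^^^^^^^^^
IndexError: index -1 is out of bounds for axis 0 with size 0
```

The blue has disappeared from the wrist camera, so the box has probably fallen over. I'll raise the tool and look.

Emit:
servo_tool --commands '[{"hand": 0.1, "dx": 0, "dy": 0, "dz": -0.35, "rx": 0, "ry": 0, "rz": 0}, {"hand": 0.1, "dx": 0, "dy": 0, "dz": -0.35, "rx": 0, "ry": 0, "rz": 0}, {"hand": 0.1, "dx": 0, "dy": 0, "dz": -0.35, "rx": 0, "ry": 0, "rz": 0}, {"hand": 0.1, "dx": 0, "dy": 0, "dz": 0, "rx": 0, "ry": 0, "rz": 0}]'

```text
t: 7.55
position: [0.4649, 0.2446, 0.153]
tool_rot: [-0.09, 0.996, 0.001, 0.004]
contact_force: [0.8, 0.7, -0.5]
grip_width: 0.443
grasp_force: 0.0
```

```bash
cat >> h.py <<'E'
def lying(n):
    p,W=cloud(n)
    m=(abs(W[...,0]-.44)<.1)&(abs(W[...,1]-.24)<.12)&(W[...,2]>.031)&(W[...,2]<.04)
    if n=="wrist": m[230:]=False   # fingers
    m=cv2.morphologyEx(m.astype(np.uint8),cv2.MORPH_OPEN,np.ones((3,3)))>0
    q=W[m];r=cv2.minAreaRect((q[:,:2]*1000).astype(np.float32))
    print(n,m.sum(),np.round(r[0],1),np.round(r[1],1),round(r[2],1),"z",np.percentile(q[:,2],[5,50,95]).round(4))
    return p
E
python3 -c "
from h import *
tell();p=lying('wrist');cv2.imwrite('pics/w7.png',p[...,::-1]);lying('side')"
```

```text
t 7.55 p [0.4649 0.2446 0.153 ] toolx deg -169.64 z [ 0.008  0.004 -1.   ] g 0.44 F [ 0.8  0.7 -0.5]
wrist 8383 [413.5 237.3] [ 69.3 110.1] 10.4 z [0.0331 0.0342 0.0354]
side 1038 [416.  236.2] [ 70.  113.3] 10.3 z [0.0333 0.0353 0.0373]
```

View pics/w7.png

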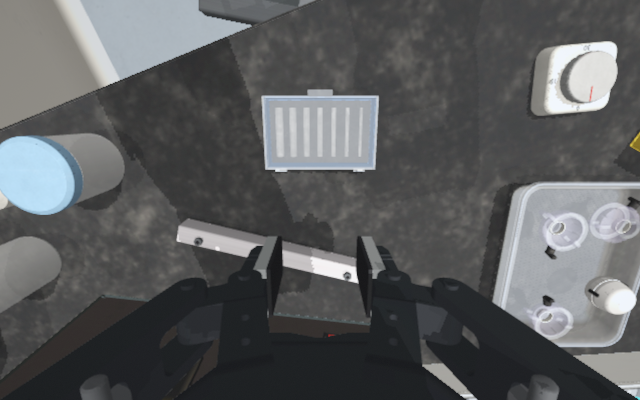

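The wrist view shows the box lying lid up at (320,133), lip away from the bar and hinges (280,170 and 358,170) facing it. Both cameras put its centre at (413.5,237), yaw 10.4°, top at 34 mm. Next I'll turn the tool to the bar's yaw, open wider to straddle the lip, and move to the robot side of the box.

Emit:
servo_tool --commands '[{"hand": -0.3, "dx": 0, "dy": 0, "dz": 0, "rx": 0, "ry": 0, "rz": 0.081}, {"hand": -0.3, "dx": 0, "dy": 0, "dz": 0, "rx": 0, "ry": 0, "rz": 0.081}, {"hand": -0.3, "dx": 0.34, "dy": -0.044, "dz": 0, "rx": 0, "ry": 0, "rz": 0}, {"hand": -0.3, "dx": 0.34, "dy": -0.044, "dz": 0, "rx": 0, "ry": 0, "rz": 0}, {"hand": -0.3, "dx": 0.34, "dy": -0.044, "dz": 0, "rx": 0, "ry": 0, "rz": 0}, {"hand": -0.3, "dx": 0, "dy": 0, "dz": 0.3, "rx": 0, "ry": 0, "rz": 0}, {"hand": -0.3, "dx": 0, "dy": 0, "dz": 0, "rx": 0, "ry": 0, "rz": 0}]'

```text
t: 8.35
position: [0.337, 0.2357, 0.1082]
tool_rot: [0.036, 0.999, -0.002, -0.003]
contact_force: [-0.5, -0.7, -0.1]
grip_width: 0.649
grasp_force: 0.0
```

```bash
cat >> h.py <<'E'
def tips():
    s=arm.read_state();R=Ro.from_quat(s['tool_rot']).as_matrix();p0=np.array(s['position'])
    for n in('side','scene','wrist'):
        p,W=cloud(n); L=(W.reshape(-1,3)-p0)@R*1000
        m=(abs(L[:,0])<18)&(abs(L[:,1])<55)&(L[:,2]>-60)&(L[:,2]<20)&(W.reshape(-1,3)[:,2]>.045)
        q=L[m]
        if len(q): print(n,len(q),'Lz max',np.percentile(q[:,2],[90,97,100]).round(),'x',np.percentile(q[:,0],[2,98]).round(),'y',np.percentile(q[:,1],[2,98]).round())
E
python3 -c "
from h import *
tell([.3414,.2376,-.02]);tips();lying('side')"
```

```text
t 8.35 p [0.337  0.2357 0.1082] toolx deg 175.83 z [-0.005 -0.003 -1.   ] g 0.65 F [-0.5 -0.7 -0.1]
tool delta /120mm [-0.041  0.022  1.068]
side 125 Lz max [-40. -38. -36.] x [-12.   9.] y [-41.  32.]
scene 140 Lz max [-42. -41. -39.] x [-14.   9.] y [-43.  32.]
wrist 1493 Lz max [-44. -41. -39.] x [-11.  10.] y [-39.  42.]
side 1026 [415.9 236.3] [ 70.2 112.3] 10.5 z [0.0332 0.0353 0.0374]
```

The tips are now 38 mm behind the TCP at this opening. I'll descend in two stages.

Emit:
servo_tool --commands '[{"hand": -0.3, "dx": 0, "dy": 0.02, "dz": 0.3, "rx": 0, "ry": 0, "rz": 0}, {"hand": -0.3, "dx": 0, "dy": 0, "dz": 0.3, "rx": 0, "ry": 0, "rz": 0}, {"hand": -0.3, "dx": 0, "dy": 0, "dz": 0.25, "rx": 0, "ry": 0, "rz": 0}, {"hand": -0.3, "dx": 0, "dy": 0, "dz": 0, "rx": 0, "ry": 0, "rz": 0}, {"hand": -0.3, "dx": 0, "dy": 0, "dz": 0, "rx": 0, "ry": 0, "rz": 0}]'

```text
t: 9.05
position: [0.3403, 0.2394, 0.0103]
tool_rot: [0.037, 0.999, -0.0, -0.0]
contact_force: [-0.1, -0.0, 1.2]
grip_width: 0.648
grasp_force: 0.0
```

```bash
sed -i "s/\[:,2\]>.045)/[:,2]>.012)/" h.py; python3 -c "
from h import *
tell();tips();lying('side')"
```

```text
t 9.05 p [0.3403 0.2394 0.0103] toolx deg 175.76 z [-0. -0. -1.] g 0.65 F [-0.1 -0.   1.2]
side 86 Lz max [-42. -41. -37.] x [-12.   9.] y [-41.  31.]
scene 127 Lz max [-41. -39. -38.] x [-12.  10.] y [-44.  30.]
wrist 1694 Lz max [-42. -39. -36.] x [-9. 12.] y [-40.  41.]
side 1036 [415.9 237. ] [ 69.9 112.1] 10.2 z [0.0333 0.0354 0.0372]
```

Emit:
servo_tool --commands '[{"hand": -0.3, "dx": 0, "dy": 0, "dz": 0.14, "rx": 0, "ry": 0, "rz": 0}, {"hand": -0.3, "dx": 0, "dy": 0, "dz": 0.135, "rx": 0, "ry": 0, "rz": 0}, {"hand": -0.3, "dx": 0, "dy": 0, "dz": 0, "rx": 0, "ry": 0, "rz": 0}, {"hand": -0.3, "dx": -0.05, "dy": 0, "dz": 0, "rx": 0, "ry": 0, "rz": 0}, {"hand": -0.3, "dx": -0.05, "dy": 0, "dz": 0, "rx": 0, "ry": 0, "rz": 0}, {"hand": -0.3, "dx": -0.05, "dy": 0, "dz": 0, "rx": 0, "ry": 0, "rz": 0}, {"hand": -0.3, "dx": -0.05, "dy": 0, "dz": 0, "rx": 0, "ry": 0, "rz": 0}, {"hand": -0.3, "dx": -0.05, "dy": 0, "dz": 0, "rx": 0, "ry": 0, "rz": 0}]'

```text
t: 10.05
position: [0.3702, 0.237, -0.0233]
tool_rot: [0.037, 0.999, 0.0, 0.0]
contact_force: [-1.8, 1.3, 0.5]
grip_width: 0.65
grasp_force: 0.9
```

```bash
python3 -c "
from h import *
tell();lying('side')"
```

```text
t 10.05 p [ 0.3702  0.237  -0.0233] toolx deg 175.77 z [ 0.  0. -1.] g 0.65 F [-1.8  1.3  0.5]
side 1047 [422.8 232.8] [ 72. 112.] 6.1 z [0.0333 0.0353 0.0373]
```

The box is turning towards the bar's yaw and stays flat, with about 2 N of force. I'll continue.

Emit:
servo_tool --commands '[{"hand": -0.3, "dx": -0.05, "dy": 0, "dz": 0, "rx": 0, "ry": 0, "rz": 0}, {"hand": -0.3, "dx": -0.05, "dy": 0, "dz": 0, "rx": 0, "ry": 0, "rz": 0}, {"hand": -0.3, "dx": -0.05, "dy": 0, "dz": 0, "rx": 0, "ry": 0, "rz": 0}, {"hand": -0.3, "dx": -0.05, "dy": 0, "dz": 0, "rx": 0, "ry": 0, "rz": 0}, {"hand": -0.3, "dx": -0.05, "dy": 0, "dz": 0, "rx": 0, "ry": 0, "rz": 0}, {"hand": -0.3, "dx": -0.05, "dy": 0, "dz": 0, "rx": 0, "ry": 0, "rz": 0}, {"hand": -0.3, "dx": -0.05, "dy": 0, "dz": 0, "rx": 0, "ry": 0, "rz": 0}, {"hand": -0.3, "dx": -0.05, "dy": 0, "dz": 0, "rx": 0, "ry": 0, "rz": 0}]'

```text
t: 10.9
position: [0.418, 0.2334, -0.0235]
tool_rot: [0.037, 0.999, -0.0, -0.0]
contact_force: [-2.1, -0.7, 1.2]
grip_width: 0.649
grasp_force: 1.1
```

```bash
python3 -c "
from h import *
tell();lying('side');lying('wrist')"
```

```text
t 10.9 p [ 0.418   0.2334 -0.0235] toolx deg 175.78 z [-0. -0. -1.] g 0.65 F [-2.1 -0.7  1.2]
side 1061 [464.2 224.1] [112.2  70.5] 85.7 z [0.0332 0.0354 0.0372]Traceback (most recent call last):
  File "<string>", line 3, in <module>
    tell();lying('side');lying('wrist')
                         ~~~~~^^^^^^^^^
  File "h.py", line 31, in lying
    print(n,m.sum(),np.round(r[0],1),np.round(r[1],1),round(r[2],1),"z",np.percentile(q[:,2],[5,50,95]).round(4))
                                                                        ~~~~~~~~~~~~~^^^^^^^^^^^^^^^^^^
    return _quantile_unchecked(
        a, q, axis, out, overwrite_input, method, keepdims, weights)
    return _ureduce(a,
                    func=_quantile_ureduce_func,
    ...<5 lines>...
                    overwrite_input=overwrite_input,
                    method=method)
    r = func(a, **kwargs)
    result = _quantile(arr,
                       quantiles=q,
    ...<2 lines>...
                       out=out,
                       weights=wgt)
    slices_having_nans = np.isnan(arr[-1, ...])
                                  ~~~^^^^^^^^^
IndexError: index -1 is out of bounds for axis 0 with size 0
```

The box's yaw is now −4.3°, parallel to the bar, with about 48 mm to go. I'll push 42 mm, then finish in small steps.

Emit:
servo_tool --commands '[{"hand": -0.3, "dx": -0.05, "dy": 0, "dz": 0, "rx": 0, "ry": 0, "rz": 0}, {"hand": -0.3, "dx": -0.05, "dy": 0, "dz": 0, "rx": 0, "ry": 0, "rz": 0}, {"hand": -0.3, "dx": -0.05, "dy": 0, "dz": 0, "rx": 0, "ry": 0, "rz": 0}, {"hand": -0.3, "dx": -0.05, "dy": 0, "dz": 0, "rx": 0, "ry": 0, "rz": 0}, {"hand": -0.3, "dx": -0.05, "dy": 0, "dz": 0, "rx": 0, "ry": 0, "rz": 0}, {"hand": -0.3, "dx": -0.05, "dy": 0, "dz": 0, "rx": 0, "ry": 0, "rz": 0}, {"hand": -0.3, "dx": -0.03, "dy": 0, "dz": 0, "rx": 0, "ry": 0, "rz": 0}, {"hand": -0.3, "dx": -0.02, "dy": 0, "dz": 0, "rx": 0, "ry": 0, "rz": 0}]'

```text
t: 11.8
position: [0.4596, 0.2303, -0.0235]
tool_rot: [0.037, 0.999, -0.0, -0.0]
contact_force: [-3.3, -0.2, 0.8]
grip_width: 0.65
grasp_force: 1.3
```

Emit:
servo_tool --commands '[{"hand": -0.3, "dx": -0.01, "dy": 0, "dz": 0, "rx": 0, "ry": 0, "rz": 0}, {"hand": -0.3, "dx": -0.01, "dy": 0, "dz": 0, "rx": 0, "ry": 0, "rz": 0}]'

```text
t: 12.0
position: [0.4617, 0.2302, -0.0235]
tool_rot: [0.037, 0.999, -0.0, -0.0]
contact_force: [-1.8, -0.3, 0.3]
grip_width: 0.651
grasp_force: 0.9
```

Emit:
servo_tool --commands '[{"hand": -0.3, "dx": -0.01, "dy": 0, "dz": 0, "rx": 0, "ry": 0, "rz": 0}]'

```text
t: 12.1
position: [0.4629, 0.2301, -0.0235]
tool_rot: [0.037, 0.999, -0.0, -0.0]
contact_force: [-2.0, 0.2, 0.3]
grip_width: 0.651
grasp_force: 0.8
```

```bash
cat >> h.py <<'E'
def gap():
    p,W=cloud('side')
    c=np.array([.5557,.212]);a=np.radians(-4.2);n=np.array([np.cos(a),np.sin(a)]);t=np.array([-n[1],n[0]])
    d=(W[...,:2]-c)*1000; N=d@n;T=d@t
    b=(W[...,2]>.031)&(W[...,2]<.04)&(N>-130)&(N<-5)&(abs(T)<110)&(np.arange(640)>0)
    k=(W[...,2]>.02)&(W[...,2]<.029)&(abs(N)<25)&(abs(T)<112)
    q=W[b]; r=cv2.minAreaRect((q[:,:2]*1000).astype(np.float32)); print("box",b.sum(),np.round(r[0],1),np.round(r[1],1),round(r[2],1))
    print("box T",np.percentile(T[b],[1,99]).round(1),"bar N",np.percentile(N[k],[2,98]).round(1))
    for lo in range(-40,100,20):
        x=b&(T>lo)&(T<lo+20)
        if x.sum()>5: print(lo,x.sum(),"max N",np.percentile(N[x],98).round(1))
    return p
E
python3 -c "
from h import *
tell();gap()"
```

```text
t 12.1 p [ 0.4629  0.2301 -0.0235] toolx deg 175.79 z [-0. -0. -1.] g 0.65 F [-2.   0.2  0.3]
box 1084 [498.7 221.2] [112.8  91.1] 84.9
box T [-49.8  59.3] bar N [-14.4  10.1]
-40 231 max N -13.3
-20 194 max N -13.7
0 180 max N -13.9
20 176 max N -11.9
40 164 max N -12.1
60 7 max N -21.7
```

About 3 mm remains. I'll go in 1 mm steps until the force rises.

Emit:
servo_tool --commands '[{"hand": -0.3, "dx": -0.01, "dy": 0, "dz": 0, "rx": 0, "ry": 0, "rz": 0}, {"hand": -0.3, "dx": -0.01, "dy": 0, "dz": 0, "rx": 0, "ry": 0, "rz": 0}]'

```text
t: 12.35
position: [0.4654, 0.2299, -0.0235]
tool_rot: [0.037, 0.999, -0.0, -0.0]
contact_force: [-2.0, 0.6, 0.1]
grip_width: 0.649
grasp_force: 0.9
```

Emit:
servo_tool --commands '[{"hand": -0.3, "dx": -0.008, "dy": 0, "dz": 0, "rx": 0, "ry": 0, "rz": 0}]'

```text
t: 12.45
position: [0.4664, 0.2299, -0.0235]
tool_rot: [0.037, 0.999, 0.0, 0.0]
contact_force: [-2.1, 0.1, 0.4]
grip_width: 0.653
grasp_force: 1.0
```

Emit:
servo_tool --commands '[{"hand": -0.3, "dx": 0, "dy": 0, "dz": 0, "rx": 0, "ry": 0, "rz": 0}]'

```text
t: 12.55
position: [0.4665, 0.2299, -0.0235]
tool_rot: [0.037, 0.999, 0.0, 0.0]
contact_force: [-1.4, 0.7, -0.6]
grip_width: 0.65
grasp_force: 0.1
```

Emit:
servo_tool --commands '[{"hand": -0.3, "dx": -0.008, "dy": 0, "dz": 0, "rx": 0, "ry": 0, "rz": 0}]'

```text
t: 12.65
position: [0.4668, 0.2298, -0.0236]
tool_rot: [0.037, 0.999, -0.0, -0.001]
contact_force: [-11.1, 1.4, 7.2]
grip_width: 0.645
grasp_force: 5.5
```

Emit:
servo_tool --commands '[{"hand": -0.3, "dx": -0.008, "dy": 0, "dz": 0, "rx": 0, "ry": 0, "rz": 0}]'

```text
t: 12.75
position: [0.4667, 0.2298, -0.0236]
tool_rot: [0.037, 0.999, -0.0, -0.002]
contact_force: [-20.0, 2.7, 14.8]
grip_width: 0.65
grasp_force: 10.0
```

```bash
python3 -c "
from h import *
tell();gap()"
```

```text
t 12.75 p [ 0.4667  0.2298 -0.0236] toolx deg 175.78 z [-0.003 -0.    -1.   ] g 0.65 F [-20.    2.7  14.8]
box 1077 [501.9 220. ] [112.9  90.4] 86.5
box T [-50.2  58.7] bar N [-14.2  10.1]
-40 229 max N -8.8
-20 196 max N -9.1
0 185 max N -9.3
20 165 max N -9.6
40 164 max N -10.4
```

The force rose to 20 N with no further travel, so the box is seated. I'll back straight off, raise the tool and check.

Emit:
servo_tool --commands '[{"hand": -0.3, "dx": 0.016, "dy": 0, "dz": 0, "rx": 0, "ry": 0, "rz": 0}, {"hand": -0.3, "dx": 0.1, "dy": 0, "dz": 0, "rx": 0, "ry": 0, "rz": 0}, {"hand": -0.3, "dx": 0.3, "dy": 0, "dz": 0, "rx": 0, "ry": 0, "rz": 0}, {"hand": -0.3, "dx": 0, "dy": 0, "dz": -0.4, "rx": 0, "ry": 0, "rz": 0}, {"hand": -0.3, "dx": 0, "dy": 0, "dz": -0.4, "rx": 0, "ry": 0, "rz": 0}, {"hand": -0.3, "dx": 0, "dy": 0, "dz": -0.4, "rx": 0, "ry": 0, "rz": 0}, {"hand": -0.3, "dx": 0, "dy": 0, "dz": 0, "rx": 0, "ry": 0, "rz": 0}]'

```text
t: 13.5
position: [0.4204, 0.2346, 0.1264]
tool_rot: [0.037, 0.999, 0.002, 0.005]
contact_force: [0.0, -1.0, -1.4]
grip_width: 0.648
grasp_force: 0.0
```

```bash
python3 -c "
from h import *
tell();p=gap();cv2.imwrite('pics/s9.png',cv2.resize(p[100:360,200:460,::-1],None,fx=2,fy=2))"
```

```text
t 13.5 p [0.4204 0.2346 0.1264] toolx deg 175.79 z [ 0.009  0.004 -1.   ] g 0.65 F [ 0.  -1.  -1.4]
box 1074 [512.4 220. ] [113.   69.5] 86.5
box T [-49.7  59.2] bar N [-16.5  10.1]
-40 204 max N -8.7
-20 201 max N -9.1
0 184 max N -9.3
20 175 max N -9.5
40 174 max N -9.8
```

View pics/s9.png

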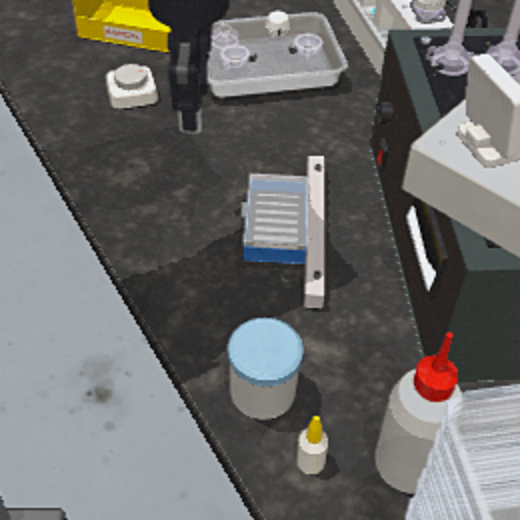

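The picture shows the box at (275,220), lid up and flush along the bar (315,230), within both of its ends. The tool is clear, and the tub, bottles and timer stand where they were.

```bash
python3 -c "
from rig import arm
print(arm.sign_off())"
```

```text
the job is handed in; nothing more can be done
None
```

The box lies lid up with its hinged side flush along the bar and inside both ends; the arm is clear, nothing else looks moved, and the job is handed in (no verdict shown).

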